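# Take the sample pail out of the drying chamber and onto the balance

## Task

Swing the drying chamber's hood up by its bar, past the point where its spring pulls it closed, so that it stays open by itself, easing it up and never letting it fly or slam. Then raise the sample pail's folded-down wire bail upright while the pail still stands in the chamber, lift the pail out by the bail, keeping it upright, and set it down gently, standing in the middle of the balance's round pan. Let go of it and leave the hood open.

Things in the scene. Friction and masses are not known exactly. Their poses are not given: they have to be found in the camera images.
- chamber: The fixed drying chamber: grey plinth 200 (x) x 210 (y) x 30 mm high under a white hood. Origin: centre of its underside; front (-x) faces the robot. The pail stands on the plinth's flat top, 30 mm above the origin. The hood is a thin box 180 mm wide, 185 deep, open below: vertical front 34 to 82 mm up, then a face sloping up and back at 45 degrees to its flat top 166 mm up.
- hood (a joint): Hood angle (rad): 0 closed, grows as its front rises and swings back, stop at 1.75. It weighs 0.4 to 0.85 kg. Spring and weight pull it shut (6 to 9 N at the bar when closed, less as it rises) up to a balance angle near 1.1 that differs between starts; beyond, they swing it open, damped, and hold it at the stop. Let go before that, it slams shut.
- hood_hinge (a point): Point on the hood's hinge axis, at its middle: 92 mm behind (+x of) the chamber's origin and 40 mm above it. The axis runs along the chamber's y.
- hood_bar (a point): Middle of the hood's handle: round steel bar 12 mm thick, along the chamber's y, 100 mm between its posts, axis 38 mm out from the sloping face. Hood closed: 169 mm in front of and 109 mm above the hinge axis (radius 202 mm); moves with the hood. Closed, fingers pointing straight down have little room over the slope: tilt them 20 to 45 degrees, from the front and above.
- pail: The loose steel sample pail, open on top, 63 mm in diameter, 50 mm high, 0.2 to 0.42 kg. Origin: centre of its underside, z up along its axis; the bail pivots on the pail's y axis, 45 mm above the origin, and folds down towards the pail's -x side.
- bail (a joint): Angle of the pail's wire bail (rad): 0 folded down level to the pail's -x side, 1.57 upright, stop at 1.70. A little friction keeps it where it is left.
- bail_grip (a point): Middle of the black grip tube, which turns freely on the bail's crown: 12 mm thick, 44 mm long, along the pail's y, 68 mm from the pivot axis. Folded, 30 mm are free between it and the pail's wall; pinch it shallowly. Swung stiffly it may push or tip the light pail: yield to the force felt. Upright it stands 113 mm above the pail's underside. Moves with the bail.
- balance: The fixed white bench balance, 190 (x) x 170 (y) x 46 mm high, with a round steel pan on it. Origin: centre of its underside; its front (-x) with the dark display faces the robot.
- pan (a point): Centre of the top face of the balance's flat round pan, 110 mm in diameter, 60 mm above the worktop.

How it is judged:
By the outcome, as a careful person would: the job done as asked, in the order asked, and still so for the second after the job is handed in, with the robot touching nothing.
It also fails if it takes over 67 s, if anything falls off the work surface, if the arm or the gripper's body presses on something with over 40 N, if the wrist force passes 120 N, or if a joint passes its speed limit or range.

## Robot

A 7-joint arm with a two-finger parallel gripper is mounted at the origin on a cart in front of the work surface, level with it; the furniture and walls round the work are solid. World frame = base frame: x ahead of the robot, y to its left, z up, the work surface at z = 0. Lengths are in mm, angles in rad, forces in N, time in s.
With the tool pointing down it reaches from about 400 to 900 mm from the base axis. Payload 5.5 kg.
Tool frame: the origin (TCP) lies between the finger pads; the fingertips stand 19 mm ahead of it and the grasp point (between the pads) is the TCP (manip.tip_extent is the z of the fingertips in the tool frame, in mm); z points along the fingers, y is the line along which they close (so a half turn about z gives the same grasp; the last joint's range is limited). The gripper opens to 85 mm and grips with 20 to 120 N. Pads are 22 mm wide; open, the fingers measure 114 mm over their backs; the gripper's body (76 mm by 85 mm) begins 54 mm behind the grasp point. The pads swing forward as they close: fully open they stand 13 mm farther back than shut.
Start: joints at [-0.954, 0.501, -0.427, 1.55, 0.221, 1.138, -0.21], TCP at [225.165, 609.754, 250.31] pointing down, gripper open.
Joint ranges: [-2.88, 2.88], [-0.31, 2.03], [-1.54, 1.56], [0.2, 2.42], [-1.41, 4.55], [0.19, 2.02], [-2.57, 2.57]. Speed limits (rad/s): [2.57, 2.57, 3.14, 3.14, 3.14, 3.14, 3.14].

## Interface

Orientations are given as a unit quaternion [w, x, y, z].
In Python, from rig import manip gives the robot as it stands.
- The arm moves only by the tool jog_arm, called after "Request:" as a command line: name --argument value ..., lists and objects as JSON in quotes. Schema: {"type":"object","properties":{"moves":{"type":"array","items":{"type":"array","prefixItems":[{"type":"array","items":{"type":"number"},"minItems":3,"maxItems":3},{"type":"number"},{"type":"number"}],"minItems":3,"maxItems":3},"minItems":1,"maxItems":12},"grip_n":{"type":"number"},"only":{"type":"string"},"quiet":{"type":"boolean"},"lines":{"type":"string"}},"required":["moves"],"additionalProperties":false}. moves is a list of rows, 1 to 12 of them, each written [[dx, dy, dz], turn, opening]: dx, dy, dz in mm, then a turn about the tool's z in rad, then the finger opening in mm; each row is the pose to reach, as a shift and turn from the pose commanded when the call began, along the tool's axes at that moment; what a row does not reach only later rows make up. A row lasts 1/12 s, in which the tool goes at most 41.7 mm and 0.125 rad, less where a joint would pass 70% of its speed; a pose out of reach is approached as far as the arm can. The fingers move at their own pace and stop on an object; grip_n is the grip in N (left out, the last holds). Time passes only in rows, so rows that do not move let the fingers close. The tool returns the time, the measured TCP pose, the force, the opening and the grip force at its end. only (a regular expression) keeps the lines of the reply that match it, lines (a string "A,B") keeps lines A to B, and quiet returns only ok. Input that does not fit is refused with a message, and nothing moves.
- manip.sense(): the state, without advancing time (a new reading comes with each control period).
- manip.read_camera(name): name is "scene" or "side" or "wrist"; returns the picture (384x512x3 uint8, red, green, blue); there is no depth.
- manip.get_calibration(name): a dict with "fx", "fy", "cx", "cy" (pixels), "rvec" (rotation vector, rad) and "tvec" (3), from world to camera coordinates, as OpenCV has them; the wrist camera has in their place "hand_eye" (4x4, takes a point from camera to tool coordinates, whose origin is the TCP and whose axes are the flange's). Camera axes: x right, y down, z forward; pixel columns grow to the right and rows downward; lengths in mm; the calibration is good to about 2 mm. A picture is of the moment at which its call begins: read the wrist's pose just before it. get_calibration takes no time and is no camera call.
- manip.hand_in(): hands the job in; it is judged then, once.
The state is a dict: "time_s": time; "q": joint angles; "qvel": joint speeds; "effort": joint torques, N m; "tcp_pos": TCP position; "eef_rot": TCP orientation; "contact_force": force on the tool from outside, world axes, zero at the start; "ft_torque": the same for the moment, N m; "finger_gap": finger opening in mm; "grasp_force": force on a finger pad.
Only numpy, scipy, OpenCV 4.12 (cv2) and the standard library are available. Lean on these libraries where they do the work, as an engineer would, in place of code of your own. Each camera call takes 0.05 s, during which the arm holds its last target. There are 200 camera calls.

## Working session

There is one attempt and no reset: what is moved stays moved. The work goes in short steps, Python scripts to look and compute and a tool call to move; the robot and the scene stay as the last step left them, time stands still between calls to the robot, and variables do not carry over. Pictures are saved under pics/ and viewed, at most 10 in all, crops included, and the job is handed in when it is done.

```bash
ls; mkdir -p pics; python3 - <<'E'
from rig import manip
import cv2,numpy as np
s=manip.sense();print({k:np.round(v,3) for k,v in s.items()})
for n in("scene","side"):
    im=manip.read_camera(n);cv2.imwrite(f"pics/{n}0.png",im[:,:,::-1]);print(n,manip.get_calibration(n))
print(manip.get_calibration("wrist"),manip.tip_extent)
E
```

```bash
python3 - <<'E'
import cv2,numpy as np
a=cv2.imread("pics/scene0.png");b=cv2.imread("pics/side0.png")
cv2.imwrite("pics/both0.png",cv2.resize(np.vstack([a,b]),None,fx=.78,fy=.78))
E
```

```text
(no output)
```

View pics/scene0.png

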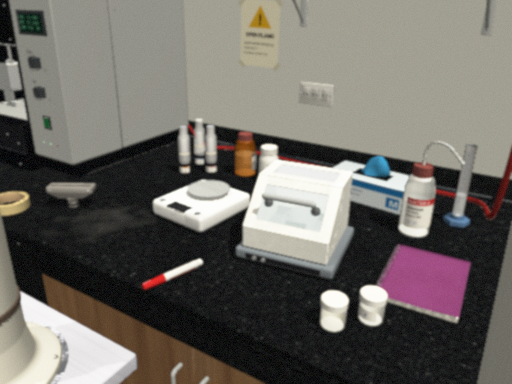

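View pics/side0.png

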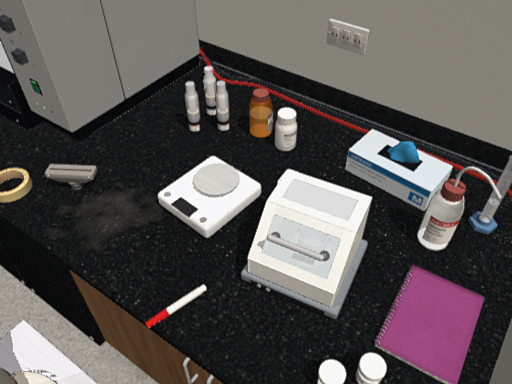

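The scene camera shows the balance (pan ≈(208,189)) and the closed chamber (bar ≈(292,203)). In the side camera the pan is ≈(215,179) and the bar ≈(300,247). Next I'll zoom in on both.

```bash
python3 - <<'E'
import cv2,numpy as np
a=cv2.imread("pics/scene0.png")[140:290,150:360];b=cv2.imread("pics/side0.png")[145:325,150:380]
a=cv2.resize(a,None,fx=3,fy=3,interpolation=2)[:,:];b=cv2.resize(b,None,fx=3.4,fy=3.3,interpolation=2)
cv2.imwrite("pics/b0.png",b)
a=cv2.resize(a,(400,286));b=cv2.resize(b,(798,594));cv2.imwrite("pics/b0.png",b)
E
cat > h.py <<'E'
import numpy as np,cv2
from scipy.spatial.transform import Rotation as R
from rig import manip
def cam(n):
    c=manip.get_calibration(n);K=np.array([[c['fx'],0,c['cx']],[0,c['fy'],c['cy']],[0,0,1]])
    if n=='wrist':
        s=manip.sense();T=np.eye(4);q=s['eef_rot'];T[:3,:3]=R.from_quat([q[1],q[2],q[3],q[0]]).as_matrix();T[:3,3]=s['tcp_pos'];T=T@c['hand_eye'];return K,T[:3,:3],T[:3,3]
    r=cv2.Rodrigues(c['rvec'])[0];return K,r.T,-r.T@c['tvec']
def ray(C,uv):
    K,Rw,o=C;d=Rw@np.linalg.inv(K)@[uv[0],uv[1],1];return o,d/np.linalg.norm(d)
def onz(C,uv,z):
    o,d=ray(C,uv);return o+d*(z-o[2])/d[2]
def tri(C1,u1,C2,u2):
    o,d=ray(C1,u1);p,e=ray(C2,u2)
    t=np.linalg.lstsq(np.c_[d,-e],p-o,rcond=None)[0];a=o+d*t[0];b=p+e*t[1];return (a+b)/2,np.linalg.norm(a-b)
def proj(C,P):
    K,Rw,o=C;x=K@(Rw.T@(np.asarray(P,float)-o));return x[:2]/x[2]
def Rt(s=None):
    q=(s or manip.sense())['eef_rot'];return R.from_quat([q[1],q[2],q[3],q[0]]).as_matrix()
E
```

```text
(no output)
```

View pics/b0.png

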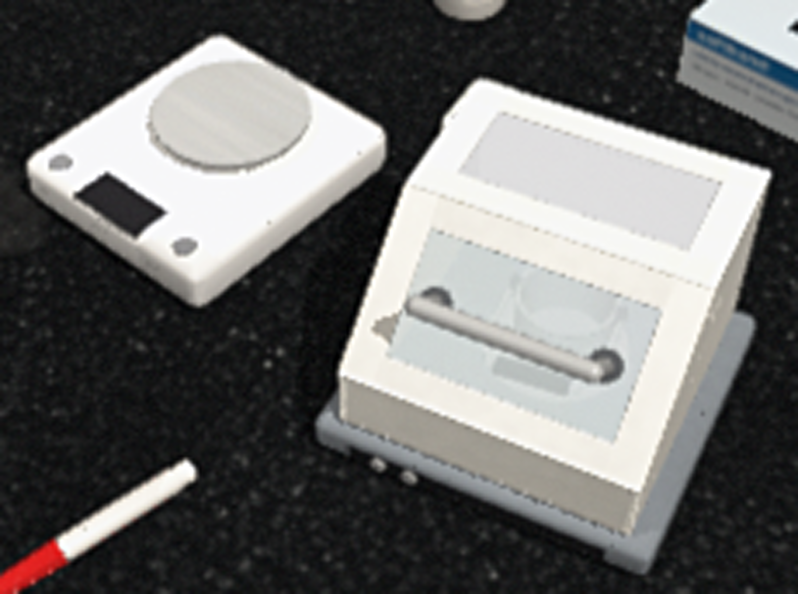

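The crop shows the pan centre at side (216.3,179.5), bar end posts at (269,236.8) and (324.4,257.4), and the hood-top corners clearly. The bail grip is faint through the window.

```bash
python3 - <<'E'
from h import *
S=cam('side');C=cam('scene')
f=lambda x,y:(150+x/3.47,145+y/3.3)
for n,p,z in[('pan',(230,114),60),('barL',(413,303),149),('barR',(603,371),149),('tFL',(412,187),166),('tFR',(712,288),166),('tBR',(770,172),166),('tBL',(478,80),166),('fL34',(342,418),34),('fR34',(628,532),34),('fL82',(342,378),82),('fR82',(638,490),82)]:
    P=onz(S,f(*p),z);print(n,P.round(1),'in scene',proj(C,P).round(1))
# pan by mask in scene & side
for n,c in(('scene',C),('side',S)):
    im=cv2.imread(f'pics/{n}0.png');hsv=cv2.cvtColor(im,cv2.COLOR_BGR2HSV);x,y=(208,189) if n=='scene' else (216,179)
    m=np.zeros((386,514),np.uint8);cv2.floodFill(im.copy(),m,(x,y),0,(9,)*3,(9,)*3,4|(255<<8)|cv2.FLOODFILL_MASK_ONLY|cv2.FLOODFILL_FIXED_RANGE)
    cn=max(cv2.findContours(m[1:-1,1:-1],0,2)[0],key=len);e=cv2.fitEllipse(cv2.convexHull(cn));print(n,e,onz(c,e[0],60).round(1))
E
```

```text
pan [625.8  54.2  60. ] in scene [208.7 188.6]
barL [ 493.8 -185.   149. ] in scene [264.  195.1]
barR [ 511.1 -290.7  149. ] in scene [316.1 204.3]
tFL [ 553.9 -143.1  166. ] in scene [261.5 173.9]
tFR [ 581.1 -314.4  166. ] in scene [342.2 187. ]
tBR [ 680. -301.  166.] in scene [353.2 171. ]
tBL [ 653.4 -123.3  166. ] in scene [276.  159.3]
fL34 [ 472.9 -151.2   34. ] in scene [243.8 245. ]
fR34 [ 499.8 -326.2   34. ] in scene [326.5 264. ]
fL82 [ 469.4 -154.7   82. ] in scene [244.5 225.7]
fR82 [ 497.9 -327.    82. ] in scene [328.4 243. ]
scene ((206.76673889160156, 187.78839111328125), (15.16883659362793, 43.335533142089844), 92.13639831542969) [627.5  61.6  60. ]
side ((215.95738220214844, 178.39610290527344), (29.927417755126953, 45.61660385131836), 85.65325927734375) [628.5  57.3  60. ]
```

```bash
cat >> h.py <<'E'
def delta(P,yaw=None,base=None):
    "tool-axes shift from measured pose (or base=(pos,R)) to world P; turn so tool y lies along yaw (mod pi)"
    s=manip.sense();Rm=Rt(s);p=s['tcp_pos']
    if base: p,Rm=base
    d=Rm.T@(np.asarray(P,float)-p);t=0
    if yaw is not None:
        a=np.arctan2(Rm[1,1],Rm[0,1]);t=(a-yaw+np.pi/2)%np.pi-np.pi/2
    return d.round(1),round(t,3)
E
python3 -c "
from h import *
print(delta((450,300,300),.156)); print(delta((500,-238,310),.156)); print(Rt().round(3))"
```

```text
(array([-318.2, -212.2,  -50.3]), np.float64(1.061))
(array([-551.5, -699.6,  -59.5]), np.float64(1.061))
[[-0.938  0.346 -0.001]
 [ 0.346  0.938 -0.002]
 [ 0.    -0.002 -1.   ]]
```

Request:
jog_arm --moves '[[[-318, -212, -50], 1.06, 60], [[-318, -212, -50], 1.06, 60], [[-318, -212, -50], 1.06, 60], [[-318, -212, -50], 1.06, 60], [[-318, -212, -50], 1.06, 60], [[-318, -212, -50], 1.06, 60], [[-318, -212, -50], 1.06, 60], [[-318, -212, -50], 1.06, 60], [[-318, -212, -50], 1.06, 60], [[-318, -212, -50], 1.06, 60], [[-318, -212, -50], 1.06, 60], [[-318, -212, -50], 1.06, 60]]'

```text
time_s: 1.1
tcp_pos: [450.1, 300.3, 300.0]
eef_rot: [-0.0, 0.65, 0.76, -0.0]
contact_force: [0.0, 1.3, -0.3]
finger_gap: 59.8
grasp_force: 0.0
```

```bash
python3 -c "
from h import *
print(delta((500,-238,310),.156),manip.sense()['q'].round(2))"
```

```text
(array([-539.5,  -34.1,  -10.1]), np.float64(-0.0)) [-0.54  0.23 -0.12  1.78  0.03  1.14 -0.51]
```

Request:
jog_arm --moves '[[[-540, -34, -10], 0, 60], [[-540, -34, -10], 0, 60], [[-540, -34, -10], 0, 60], [[-540, -34, -10], 0, 60], [[-540, -34, -10], 0, 60], [[-540, -34, -10], 0, 60], [[-540, -34, -10], 0, 60], [[-540, -34, -10], 0, 60], [[-540, -34, -10], 0, 60], [[-540, -34, -10], 0, 60], [[-540, -34, -10], 0, 60], [[-540, -34, -10], 0, 60]]'

```text
time_s: 2.1
tcp_pos: [497.7, -196.1, 309.2]
eef_rot: [-0.0, 0.648, 0.762, 0.0]
contact_force: [1.7, 0.1, -0.1]
finger_gap: 59.9
grasp_force: 0.0
```

Request:
jog_arm --moves '[[[0, 0, 0], 0, 60], [[0, 0, 0], 0, 60], [[0, 0, 0], 0, 60], [[0, 0, 0], 0, 60]]'

```text
time_s: 2.43
tcp_pos: [497.6, -193.9, 309.0]
eef_rot: [-0.001, 0.648, 0.762, 0.0]
contact_force: [-1.3, 0.6, 0.0]
finger_gap: 59.8
grasp_force: 0.0
```

```bash
python3 -c "
from h import *
s=manip.sense()
print(delta((500,-238,310),.156),s['q'].round(2),s['tcp_pos'])
im=manip.read_camera('wrist');cv2.imwrite('pics/w1.png',im[:,:,::-1])
W=cam('wrist');print(proj(W,(494,-185,149)),proj(W,(511,-290,149)))"
```

```text
(array([-43.9,  -4.7,  -1.1]), np.float64(0.006)) [ 0.09  0.21  0.27  1.79 -0.06  1.15  0.54] [ 497.59057031 -193.88679539  308.99329222]
[252.68723731 168.05927566] [252.75702222 280.39765558]
```

View pics/w1.png

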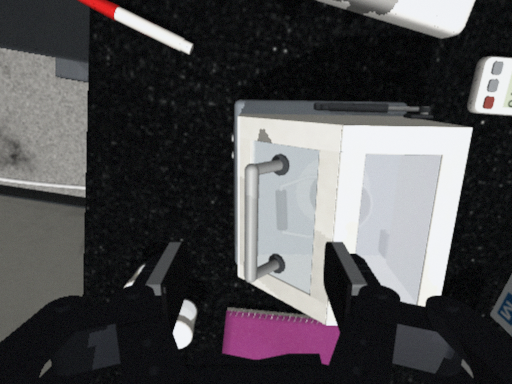

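The wrist view shows the bar from (251,169) to (250.5,278), within 2 px of what the side camera predicted. The hood has clear room around it.

```bash
python3 -c "
from h import *
W=cam('wrist');a=onz(W,(251,167),149);b=onz(W,(250.5,280),149);m=(a+b)/2
print(a,b,m,np.linalg.norm(a-b),np.arctan2(-(a-b)[0],(a-b)[1]))
S=cam('side');C=cam('scene');print(proj(S,m),proj(C,m))
print(delta((m[0],m[1],157),.156))"
```

```text
[ 492.45688547 -184.33346027  149.        ] [ 508.8683063  -289.93079666  149.        ] [ 500.66259589 -237.13212847  149.        ] 106.86501853578378 0.15418163806589563
[294.96697204 247.37408145] [288.75315717 199.82135012]
(array([-43.2,  -3.9, 152.1]), np.float64(0.006))
```

Request:
jog_arm --moves '[[[-43, -3.5, 60], 0, 32], [[-43, -3.5, 90], 0, 32], [[-43, -3.5, 110], 0, 32], [[-43, -3.5, 125], 0, 32], [[-43, -3.5, 135], 0, 32], [[-43, -3.5, 145], 0, 32], [[-43, -3.5, 155], 0, 32], [[-43, -3.5, 155], 0, 32]]'

```text
time_s: 3.15
tcp_pos: [500.3, -238.8, 153.6]
eef_rot: [-0.001, 0.649, 0.761, 0.0]
contact_force: [-0.2, 0.3, 0.8]
finger_gap: 32.1
grasp_force: 0.0
```

Request:
jog_arm --moves '[[[0, 0, 0], 0, 5], [[0, 0, 0], 0, 5], [[0, 0, 0], 0, 5], [[0, 0, 0], 0, 5], [[0, 0, 0], 0, 5]]' --grip_n 60

```text
time_s: 3.57
tcp_pos: [500.4, -240.1, 155.6]
eef_rot: [0.0, 0.65, 0.76, 0.0]
contact_force: [-2.9, 1.8, 5.6]
finger_gap: 9.6
grasp_force: 58.8
```

Request:
jog_arm --moves '[[[0, 0, 0], 0, 24], [[0, 0, 0], 0, 24], [[0, 0, 3], 0, 24], [[0, 0, 6], 0, 24], [[0, 0, 6], 0, 24], [[0, 0, 6], 0, 24]]'

```text
time_s: 4.07
tcp_pos: [500.1, -239.9, 148.1]
eef_rot: [-0.0, 0.649, 0.76, -0.0]
contact_force: [0.1, 0.4, 0.4]
finger_gap: 23.9
grasp_force: 0.0
```

Request:
jog_arm --moves '[[[0, 0, 0], 0, 5], [[0, 0, 0], 0, 5], [[0, 0, 0], 0, 5], [[0, 0, 0], 0, 5], [[0, 0, 0], 0, 5]]' --grip_n 60

```text
time_s: 4.48
tcp_pos: [500.4, -240.0, 148.5]
eef_rot: [0.0, 0.65, 0.76, 0.0]
contact_force: [1.2, 0.2, -1.2]
finger_gap: 10.2
grasp_force: 58.4
```

```bash
python3 -c "
from h import *
s=manip.sense();print(s['tcp_pos'],s['contact_force'],s['ft_torque'])
cv2.imwrite('pics/s2.png',cv2.resize(manip.read_camera('side')[190:310,230:390,::-1],None,fx=4,fy=4))"
```

```text
[ 500.37980363 -240.00684118  148.52044436] [ 1.18434601  0.23145077 -1.15374692] [-0.04412106 -0.06704852 -0.09144789]
```

View pics/s2.png

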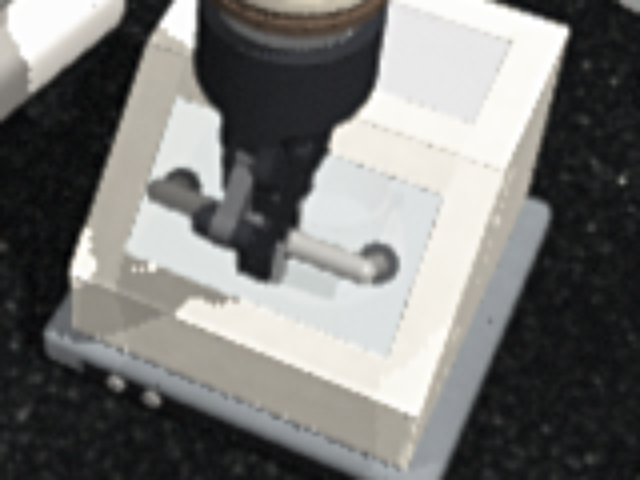

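The gripper holds the bar squarely at its middle. Next, the table for the arc.

```bash
python3 -c "
import numpy as np
r=np.hypot(169,109);p0=np.arctan2(109,-169)
for k in range(3):
    t0=[0,.54,1.14][k];n=[12,12,12][k];st=[.045,.05,.05][k]
    f=lambda t:np.array([r*np.cos(p0-t),-r*np.sin(p0-t)])
    print([[0,*map(float,(f(t0+st*i)-f(t0)).round(1)),0,5] for i in range(1,n+1)])
"
```

```text
[[0, 5.1, -7.5, 0, 5], [0, 10.5, -14.7, 0, 5], [0, 16.2, -21.8, 0, 5], [0, 22.2, -28.5, 0, 5], [0, 28.6, -35.0, 0, 5], [0, 35.2, -41.1, 0, 5], [0, 42.1, -47.0, 0, 5], [0, 49.2, -52.5, 0, 5], [0, 56.6, -57.8, 0, 5], [0, 64.2, -62.7, 0, 5], [0, 72.1, -67.2, 0, 5], [0, 80.1, -71.4, 0, 5]]
[[0, 9.1, -4.2, 0, 5], [0, 18.5, -8.0, 0, 5], [0, 28.0, -11.3, 0, 5], [0, 37.6, -14.1, 0, 5], [0, 47.4, -16.4, 0, 5], [0, 57.3, -18.2, 0, 5], [0, 67.2, -19.6, 0, 5], [0, 77.3, -20.4, 0, 5], [0, 87.3, -20.7, 0, 5], [0, 97.4, -20.5, 0, 5], [0, 107.4, -19.9, 0, 5], [0, 117.4, -18.7, 0, 5]]
[[0, 9.9, 1.7, 0, 5], [0, 19.7, 3.8, 0, 5], [0, 29.4, 6.5, 0, 5], [0, 39.0, 9.6, 0, 5], [0, 48.4, 13.2, 0, 5], [0, 57.6, 17.3, 0, 5], [0, 66.5, 21.8, 0, 5], [0, 75.3, 26.8, 0, 5], [0, 83.8, 32.2, 0, 5], [0, 92.0, 38.0, 0, 5], [0, 99.9, 44.2, 0, 5], [0, 107.4, 50.8, 0, 5]]
```

Request:
jog_arm --moves '[[[0, 2, -3], 0, 5], [[0, 5, -7.5], 0, 5], [[0, 10.5, -14.7], 0, 5], [[0, 16.2, -21.8], 0, 5], [[0, 22.2, -28.5], 0, 5], [[0, 28.6, -35], 0, 5], [[0, 35.2, -41.1], 0, 5], [[0, 42.1, -47], 0, 5], [[0, 49.2, -52.5], 0, 5], [[0, 56.6, -57.8], 0, 5], [[0, 64.2, -62.7], 0, 5], [[0, 64.2, -62.7], 0, 5]]' --grip_n 70

```text
time_s: 5.53
tcp_pos: [564.1, -230.5, 213.5]
eef_rot: [0.0, 0.649, 0.76, -0.0]
contact_force: [-6.6, -1.9, -0.0]
finger_gap: 9.8
grasp_force: 68.7
```

```bash
python3 -c "
from h import *
s=manip.sense();print(s['tcp_pos']-[500.4,-240,148.5],s['contact_force'],s['ft_torque'])"
```

```text
[63.72999098  9.51664388 65.03126512] [-6.55380599 -1.87152215 -0.02153561] [-0.57013822  1.77458477 -0.07079799]
```

Request:
jog_arm --moves '[[[0, 7.9, -4.5], 0, 5], [[0, 15.9, -8.7], 0, 5], [[0, 25, -12.9], 0, 5], [[0, 34.4, -16.7], 0, 5], [[0, 43.9, -20], 0, 5], [[0, 53.5, -22.8], 0, 5], [[0, 63.3, -25.1], 0, 5], [[0, 73.2, -26.9], 0, 5], [[0, 83.1, -28.3], 0, 5], [[0, 93.2, -29.1], 0, 5], [[0, 103.2, -29.4], 0, 5], [[0, 113.3, -29.2], 0, 5]]'

```text
time_s: 6.53
tcp_pos: [677.4, -213.6, 245.0]
eef_rot: [0.002, 0.65, 0.76, 0.001]
contact_force: [-1.8, -3.7, 4.4]
finger_gap: 9.3
grasp_force: 71.1
```

```bash
python3 -c "
from h import *
s=manip.sense();print(s['tcp_pos']-[500.4,-240,148.5],s['contact_force'],s['ft_torque'])"
```

```text
[177.00485477  26.36899745  96.54981949] [-1.84686468 -3.70311016  4.37768647] [-0.92208886  0.61527063 -0.15067999]
```

Request:
jog_arm --moves '[[[0, 10, 0.7], 0, 5], [[0, 20, 1.8], 0, 5], [[0, 30, 3.5], 0, 5], [[0, 39.7, 5.6], 0, 5], [[0, 49.4, 8.3], 0, 5], [[0, 59, 11.4], 0, 5], [[0, 68.4, 15], 0, 5], [[0, 77.6, 19], 0, 5], [[0, 86.5, 23.6], 0, 5], [[0, 95.3, 28.6], 0, 5], [[0, 95.3, 28.6], 0, 5]]'

```text
time_s: 7.45
tcp_pos: [774.2, -198.8, 214.8]
eef_rot: [0.005, 0.649, 0.76, 0.001]
contact_force: [4.9, -5.5, 0.9]
finger_gap: 9.5
grasp_force: 70.5
```

```bash
python3 -c "
from h import *
s=manip.sense();print(s['tcp_pos']-[500.4,-240,148.5],s['contact_force'],s['ft_torque'])"
```

```text
[273.7945679   41.15753848  66.34024981] [ 4.86583993 -5.54985842  0.93554573] [-1.06147628 -0.9025883  -0.25883718]
```

Request:
jog_arm --moves '[[[0, 5, 3], 0, 5], [[0, 8.5, 5.4], 0, 5], [[0, 12.6, 8.3], 0, 5], [[0, 16.7, 11.2], 0, 5], [[0, 20.6, 14.3], 0, 5], [[0, 24.6, 17.4], 0, 5], [[0, 28.4, 20.7], 0, 5], [[0, 30.5, 22.5], 0, 5], [[0, 30.5, 22.5], 0, 5]]'

```text
time_s: 8.2
tcp_pos: [802.7, -194.6, 191.8]
eef_rot: [0.004, 0.65, 0.76, 0.001]
contact_force: [5.2, -5.9, -1.8]
finger_gap: 9.3
grasp_force: 72.3
```

```bash
python3 -c "
from h import *
s=manip.sense();print(s['tcp_pos']-[500.4,-240,148.5],s['contact_force'],s['ft_torque'])"
```

```text
[302.29770978  45.37219472  43.25476093] [ 5.24145669 -5.93093762 -1.77788116] [-1.24926029 -1.02348004 -0.19524661]
```

Request:
jog_arm --moves '[[[0, 0, 0], 0, 26], [[0, 0, 0], 0, 26], [[0, 0, 0], 0, 26], [[0, 0, -10], 0, 26], [[0, 0, -30], 0, 26], [[0, 0, -65], 0, 26], [[0, 0, -100], 0, 26], [[0, 0, -130], 0, 26], [[0, -30, -130], 0, 26], [[0, -70, -130], 0, 26], [[0, -110, -130], 0, 26], [[0, -110, -130], 0, 26]]' --grip_n 30

```text
time_s: 9.2
tcp_pos: [680.7, -212.9, 318.1]
eef_rot: [-0.005, 0.652, 0.758, -0.003]
contact_force: [-0.1, -2.9, -0.6]
finger_gap: 26.0
grasp_force: 0.0
```

```bash
python3 -c "
from h import *
s=manip.sense();print(s['tcp_pos'],delta((540,-228,325),.156))"
```

```text
[ 680.68301734 -212.90282468  318.10340823] (array([   6.1, -141.4,   -5.3]), np.float64(-0.006))
```

Request:
jog_arm --moves '[[[6, -40, -5], 0, 30], [[6, -80, -5], 0, 30], [[6, -120, -5], 0, 30], [[6, -141, -5], 0, 30], [[6, -141, -5], 0, 30], [[6, -141, -5], 0, 30], [[6, -141, -5], 0, 30]]'

```text
time_s: 9.78
tcp_pos: [552.3, -225.1, 325.6]
eef_rot: [0.001, 0.649, 0.761, 0.001]
contact_force: [0.2, 0.1, -0.6]
finger_gap: 30.2
grasp_force: 0.0
```

```bash
python3 -c "
from h import *
s=manip.sense();print(s['tcp_pos'])
a=manip.read_camera('wrist')[:,:,::-1];np.save('w.npy',a);b=manip.read_camera('side')[:,:,::-1];cv2.imwrite('pics/w3.png',a);cv2.imwrite('pics/side3.png',b)
cv2.imwrite('pics/c3.png',np.vstack([cv2.resize(a,(400,300)),cv2.resize(b,(400,300))]))
W=cam('wrist');print(proj(W,(577,-226,30)))"
```

```text
[ 552.30448999 -225.09209936  325.55009303]
[274.88275202 156.12767964]
```

View pics/c3.png

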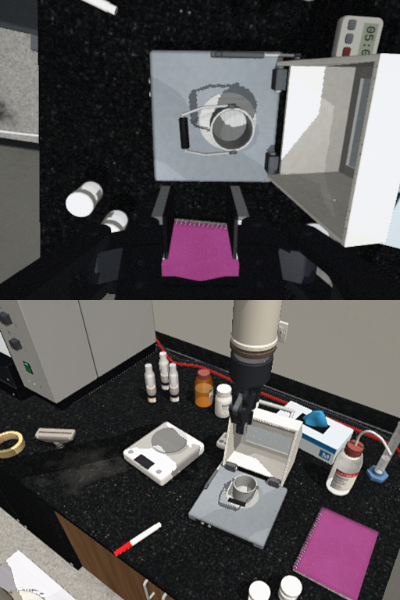

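The hood stands open. The pail sits in the chamber with its grip at wrist ≈(235,170) and its rim at ≈(297,165). I'll zoom in on the wrist picture.

```bash
python3 -c "
from h import *
a=cv2.imread('pics/w3.png');cv2.imwrite('pics/c4.png',cv2.resize(a[90:230,190:360],None,fx=4,fy=4,interpolation=2))
g=a.max(2)[120:215,215:262];m=(g<45).astype(np.uint8)
n,l,st,c=cv2.connectedComponentsWithStats(m);print(st[1:],c[1:]+[215,120])
k=1+np.argmax(st[1:,4]);ys,xs=np.nonzero(l==k);print(cv2.minAreaRect(np.c_[xs+215,ys+120].astype(np.float32)))
W=cam('wrist');p=c[k]+[215,120];P=onz(W,p,75);print('grip',P)
e=np.linalg.svd(np.c_[xs-xs.mean(),ys-ys.mean()],full_matrices=0)[2][0];q=onz(W,p+20*e,75)-onz(W,p-20*e,75);print('yaw pail y dir',q,np.arctan2(-q[0],q[1]))
"
```

```text
[[ 15  31  12  39 379]] [[235.47757256 169.85224274]]
((235.49658203125, 169.95863342285156), (38.699195861816406, 9.799367904663086), 85.2363510131836)
grip [ 532.82886621 -240.40619935   75.        ]
yaw pail y dir [  9.98113016 -44.14328546   0.        ] -2.9192242787920737
```

View pics/c4.png

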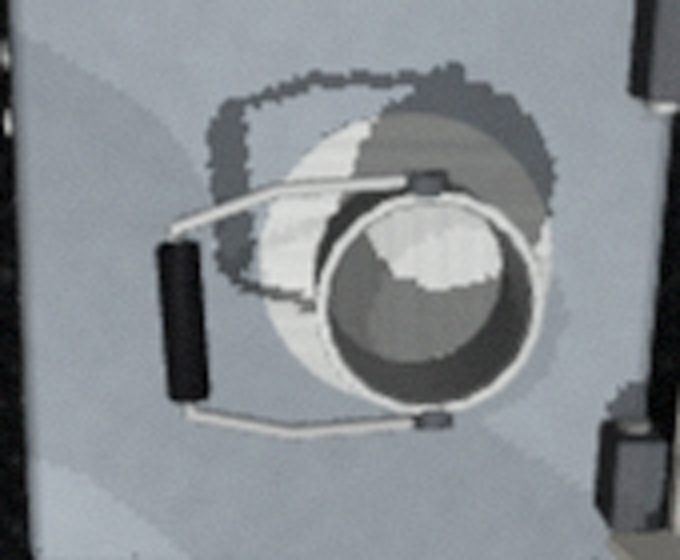

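The crop shows the rim centre at wrist (298.5,165.3), the pivot ears at (297.5,135.5) and (298.3,195), and the grip at (235.5,169.9). I'll cross-check these with the side view.

```bash
python3 -c "
from h import *
W=cam('wrist');S=cam('side')
g=onz(W,(235.5,169.9),75);rim=onz(W,(298.5,165.3),80);e1=onz(W,(297.5,135.5),75);e2=onz(W,(298.3,195),75)
print(g,rim,(e1+e2)/2,np.linalg.norm(e1-e2));d=e1-e2;print('yaw ears',np.arctan2(-d[0],d[1]));v=(e1+e2)/2-g;print('yaw v',np.arctan2(v[1],v[0]),np.hypot(*v[:2]))
u=proj(S,g);b=cv2.imread('pics/side3.png');x,y=u.astype(int);print('side pred',u)
m=(b.max(2)[y-15:y+16,x-15:x+16]<60).astype(np.uint8);n,l,st,c=cv2.connectedComponentsWithStats(m);print(st[1:].tolist(),(c[1:]+[x-15,y-15]).round(1).tolist())
for q in (c[1:]+[x-15,y-15]): print(tri(W,(235.5,169.9),S,q))
print(delta((g[0],g[1],83),.222))
"
```

```text
[ 532.86111212 -240.45578949   75.        ] [ 599.97738997 -223.30871938   80.        ] [ 600.27105765 -225.10824124   75.        ] 66.98380892898857
yaw ears 0.20753290432259633
yaw v 0.22385892611463087 69.13499832365613
side pred [302.938832   260.64528786]
[[5, 9, 22, 10, 106]] [[302.9, 258.2]]
(array([ 533.24414671, -239.26970057,   81.43102376]), np.float64(0.7267665919621791))
(array([-12.3, -22.1, 241.6]), np.float64(-0.063))
```

Request:
jog_arm --moves '[[[-12, -22, 30], -0.063, 26], [[-12, -22, 70], -0.063, 26], [[-12, -22, 110], -0.063, 26], [[-12, -22, 150], -0.063, 26], [[-12, -22, 180], -0.063, 26], [[-12, -22, 200], -0.063, 26], [[-12, -22, 200], -0.063, 26], [[-12, -22, 200], -0.063, 26]]' --grip_n 20

```text
time_s: 10.55
tcp_pos: [531.2, -240.5, 123.0]
eef_rot: [-0.001, 0.625, 0.781, -0.001]
contact_force: [-0.1, -0.3, 1.0]
finger_gap: 26.1
grasp_force: 0.0
```

```bash
python3 -c "
from h import *
print(delta((532.9,-240.2,79),.222))
W=cam('wrist');a=manip.read_camera('wrist')[:,:,::-1];np.save('w5.npy',a)
u=proj(W,(532.9,-240.3,75));x,y=u.astype(int);print('pred',u)
m=(a.max(2)[y-60:y+61,x-40:x+41]<45).astype(np.uint8);n,l,st,c=cv2.connectedComponentsWithStats(m)
for s_,q in zip(st[1:],c[1:]):
  if s_[4]>80: print(s_,q+[x-40,y-60],onz(W,q+[x-40,y-60],75))
"
```

```text
(array([-0.2,  1.9, 44. ]), np.float64(-0.001))
pred [257.88323104 230.16248434]
[  32   22   22   83 1086] [259.5441989  229.01381215] [ 533.61974689 -239.45806568   75.        ]
[  0  68  10  53 433] [222.03464203 267.37182448] [ 518.4567395  -266.33282215   75.        ]
[ 69  68  12  53 438] [290.16438356 267.21917808] [ 555.20909126 -257.85407576   75.        ]
```

Request:
jog_arm --moves '[[[0, 2.5, 15], 0, 26], [[0, 2.5, 27], 0, 26], [[0, 2.5, 36], 0, 26], [[0, 2.5, 45], 0, 26], [[0, 2.5, 45], 0, 26], [[0, 2.5, 45], 0, 26]]' --grip_n 20

```text
time_s: 11.1
tcp_pos: [533.2, -240.6, 79.0]
eef_rot: [-0.0, 0.625, 0.78, -0.0]
contact_force: [0.2, 0.5, -0.1]
finger_gap: 26.1
grasp_force: 0.0
```

Request:
jog_arm --moves '[[[0, 0, 0], 0, 4], [[0, 0, 0], 0, 4], [[0, 0, 0], 0, 4], [[0, 0, 0], 0, 4], [[0, 0, 0], 0, 4]]' --grip_n 40

```text
time_s: 11.52
tcp_pos: [533.8, -240.9, 79.7]
eef_rot: [0.0, 0.625, 0.78, 0.0]
contact_force: [0.2, -1.5, 0.2]
finger_gap: 10.3
grasp_force: 38.9
```

```bash
python3 -c "
from h import *
s=manip.sense();print(s['tcp_pos'],s['contact_force'],s['ft_torque'])"
```

```text
[ 533.76422435 -240.92402447   79.65937004] [ 0.20906877 -1.51406062  0.20934938] [-0.14400053  0.06871274 -0.00409714]
```

Request:
jog_arm --moves '[[[0, 0.1, -3.4], 0, 4], [[0, 0.3, -6.8], 0, 4], [[0, 0.8, -10.2], 0, 4], [[0, 1.4, -13.5], 0, 4], [[0, 2.2, -16.8], 0, 4], [[0, 3, -20.1], 0, 4], [[0, 3, -20.1], 0, 4], [[0, 3, -20.1], 0, 4]]'

```text
time_s: 12.18
tcp_pos: [536.7, -239.9, 99.6]
eef_rot: [0.0, 0.625, 0.781, 0.0]
contact_force: [0.2, 0.2, -0.7]
finger_gap: 10.6
grasp_force: 39.0
```

```bash
python3 -c "
from h import *
s=manip.sense();print(s['tcp_pos'],s['contact_force'],s['ft_torque'])"
```

```text
[ 536.66697279 -239.86347335   99.64551996] [ 0.24007493  0.20438677 -0.68022762] [ 0.01832478 -0.24991708  0.00820895]
```

Request:
jog_arm --moves '[[[0, 1.2, -3.2], 0, 4], [[0, 2.4, -6.4], 0, 4], [[0, 3.8, -9.5], 0, 4], [[0, 5.3, -12.5], 0, 4], [[0, 7, -15.5], 0, 4], [[0, 8.9, -18.3], 0, 4], [[0, 10.9, -21], 0, 4], [[0, 13, -23.7], 0, 4], [[0, 15.2, -26.3], 0, 4], [[0, 17.6, -28.7], 0, 4], [[0, 17.6, -28.7], 0, 4]]'

```text
time_s: 13.1
tcp_pos: [554.4, -236.0, 128.7]
eef_rot: [0.0, 0.625, 0.781, 0.0]
contact_force: [0.4, -0.4, 0.4]
finger_gap: 10.5
grasp_force: 39.0
```

```bash
python3 -c "
from h import *
s=manip.sense();print(s['tcp_pos'],s['contact_force'],s['ft_torque'])
cv2.imwrite('pics/side6.png',cv2.resize(manip.read_camera('side')[170:310,220:390,::-1],None,fx=4,fy=4))"
```

```text
[ 554.37374929 -236.03947079  128.7288577 ] [ 0.37587949 -0.38683656  0.35484096] [0.08284856 0.01256634 0.06626304]
```

View pics/side6.png

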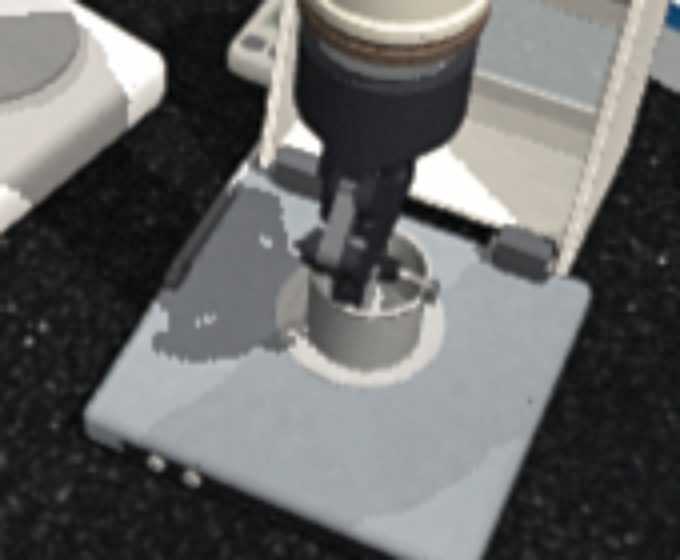

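The pail stands unmoved with the bail about halfway up. I'll continue the arc.

Request:
jog_arm --moves '[[[0, 2.5, -2.3], 0, 4], [[0, 5.1, -4.5], 0, 4], [[0, 10.7, -8.4], 0, 4], [[0, 16.6, -11.8], 0, 4], [[0, 22.8, -14.6], 0, 4], [[0, 29.2, -16.7], 0, 4], [[0, 35.8, -18.2], 0, 4], [[0, 41, -18.9], 0, 4], [[0, 45, -19.2], 0, 4], [[0, 47, -19.2], 0, 4], [[0, 47, -19.2], 0, 4], [[0, 47, -19.2], 0, 4]]' --grip_n 50

```text
time_s: 14.15
tcp_pos: [599.4, -225.8, 147.1]
eef_rot: [-0.0, 0.625, 0.78, -0.0]
contact_force: [0.5, -0.1, -4.0]
finger_gap: 10.5
grasp_force: 48.6
```

```bash
python3 -c "
from h import *
s=manip.sense();print(s['tcp_pos'],s['contact_force'],s['ft_torque'],delta((628,57,250),.222))"
```

```text
[ 599.44039914 -225.846422    147.07618164] [ 0.47677899 -0.1473465  -4.04065079] [ 0.02271246 -0.07001802 -0.03696808] (array([ 269.8,   89.6, -102.9]), np.float64(-0.002))
```

Request:
jog_arm --moves '[[[0, 0, -3], 0, 4], [[0, 0, -8], 0, 4], [[0, 0, -16], 0, 4], [[0, 0, -26], 0, 4], [[0, 0, -36], 0, 4], [[0, 0, -48], 0, 4], [[0, 0, -60], 0, 4], [[0, 0, -72], 0, 4], [[0, 0, -84], 0, 4], [[0, 0, -92], 0, 4], [[0, 0, -96], 0, 4], [[0, 0, -97], 0, 4]]'

```text
time_s: 15.15
tcp_pos: [599.9, -226.2, 245.5]
eef_rot: [0.001, 0.625, 0.78, 0.0]
contact_force: [0.4, -0.4, -4.0]
finger_gap: 10.1
grasp_force: 48.7
```

Request:
jog_arm --moves '[[[3, 0, 0], 0, 4], [[9, 0, 0], 0, 4], [[18, 1, 0], 0, 4], [[30, 3, 0], 0, 4], [[44, 6, 0], 0, 4], [[58, 9, 0], 0, 4], [[72, 12, 0], 0, 4], [[86, 16, 0], 0, 4], [[98, 20, 0], 0, 4], [[108, 24, 0], 0, 4], [[114, 27, 0], 0, 4], [[116, 28, 0], 0, 4]]'

```text
time_s: 16.15
tcp_pos: [602.1, -104.3, 244.4]
eef_rot: [-0.0, 0.624, 0.781, 0.0]
contact_force: [0.5, 0.8, -3.5]
finger_gap: 10.4
grasp_force: 48.7
```

```bash
python3 -c "
from h import *
s=manip.sense();print(s['tcp_pos'],s['contact_force'],delta((628,57,243),.222))
W=cam('wrist');a=manip.read_camera('wrist')[:,:,::-1].copy();cv2.imwrite('pics/w7.png',a)
print(proj(W,(628,57,60)))"
```

```text
[ 602.14831261 -104.32990187  244.36003857] [ 0.47847803  0.75597652 -3.5446162 ] (array([151.6,  60.8,   1.5]), np.float64(0.001))
[332.12148624 -14.50577623]
```

View pics/w7.png

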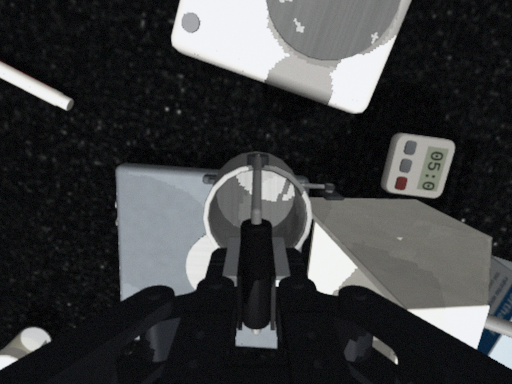

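The pail hangs upright, its rim centred at ≈(257,217). The pan arc is visible at the top, with its circle centre at ≈(334,-11).

```bash
python3 -c "
from h import *
W=cam('wrist');print(onz(W,(334,-11),60),onz(W,(257,217),177),manip.sense()['tcp_pos'],delta((629,56,244.4),.222))"
```

```text
[629.96856765  54.11321425  60.        ] [ 603.29880198 -104.63787713  177.        ] [ 601.95733355 -105.04440104  244.27386238] (array([ 1.511e+02,  6.180e+01, -1.000e-01]), np.float64(-0.0))
```

Request:
jog_arm --moves '[[[4, 1, 0], 0, 4], [[12, 4, 0], 0, 4], [[26, 10, 0], 0, 4], [[42, 17, 0], 0, 4], [[60, 25, 0], 0, 4], [[78, 33, 0], 0, 4], [[96, 41, 0], 0, 4], [[114, 48, 0], 0, 4], [[130, 54, 0], 0, 4], [[142, 58, 0], 0, 4], [[148, 60.5, 0], 0, 4], [[151, 61, 0], 0, 4]]'

```text
time_s: 17.2
tcp_pos: [628.2, 55.3, 244.1]
eef_rot: [-0.0, 0.625, 0.781, 0.0]
contact_force: [0.3, -0.3, -2.3]
finger_gap: 10.4
grasp_force: 48.7
```

Request:
jog_arm --moves '[[[0, 0, 0], 0, 4], [[0, 0, 5], 0, 4], [[0, 0, 15], 0, 4], [[0, 0, 25], 0, 4], [[0, 0, 35], 0, 4], [[0, 0, 43], 0, 4], [[0, 0, 49], 0, 4], [[0, 0, 53], 0, 4], [[0, 0, 56], 0, 4], [[0, 0, 58], 0, 4], [[0, 0, 58], 0, 4], [[0, 0, 58], 0, 4]]'

```text
time_s: 18.2
tcp_pos: [628.4, 54.2, 186.6]
eef_rot: [0.0, 0.625, 0.78, 0.0]
contact_force: [-1.1, -0.2, -3.2]
finger_gap: 10.0
grasp_force: 48.7
```

```bash
python3 -c "
from h import *
s=manip.sense();print(s['tcp_pos'],s['contact_force'],delta((628.3,56,180),.222))
cv2.imwrite('pics/side8.png',cv2.resize(manip.read_camera('side')[110:250,130:300,::-1],None,fx=4,fy=4))"
```

```text
[628.35186968  54.15731945 186.61677043] [-1.09338369 -0.19387441 -3.24223611] (array([1.8, 0.3, 6.6]), np.float64(-0.002))
```

View pics/side8.png

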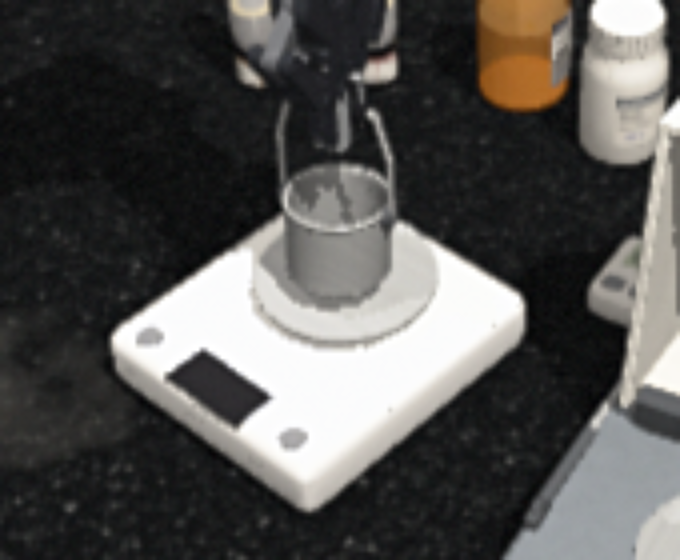

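The pail hangs upright just above the pan, centred to within about 2 mm. I'll lower it gently.

Request:
jog_arm --moves '[[[0, 1, 1], 0, 4], [[0, 1, 2], 0, 4], [[0, 1, 3], 0, 4], [[0, 1, 4], 0, 4], [[0, 1, 5], 0, 4], [[0, 1, 6], 0, 4], [[0, 1, 7], 0, 4], [[0, 1, 7.5], 0, 4], [[0, 1, 8], 0, 4], [[0, 1, 8], 0, 4]]'

```text
time_s: 19.08
tcp_pos: [629.0, 54.3, 178.1]
eef_rot: [-0.0, 0.625, 0.78, -0.0]
contact_force: [0.5, 0.0, -4.4]
finger_gap: 10.4
grasp_force: 48.7
```

Request:
jog_arm --moves '[[[0, 0, 0.5], 0, 4], [[0, 0, 1], 0, 4], [[0, 0, 1.5], 0, 4], [[0, 0, 1.5], 0, 4]]'

```text
time_s: 19.42
tcp_pos: [629.1, 54.3, 176.8]
eef_rot: [-0.0, 0.625, 0.78, 0.0]
contact_force: [-0.3, 0.5, -3.2]
finger_gap: 10.5
grasp_force: 48.7
```

Request:
jog_arm --moves '[[[0, 0, 0.5], 0, 4], [[0, 0, 1], 0, 4], [[0, 0, 1], 0, 4]]'

```text
time_s: 19.67
tcp_pos: [628.9, 54.3, 175.6]
eef_rot: [-0.0, 0.625, 0.78, -0.0]
contact_force: [-0.1, -0.4, -3.0]
finger_gap: 10.4
grasp_force: 48.7
```

Request:
jog_arm --moves '[[[0, 0, 0.5], 0, 4], [[0, 0, 1], 0, 4], [[0, 0, 1.5], 0, 4], [[0, 0, 1.5], 0, 4]]'

```text
time_s: 20.0
tcp_pos: [629.2, 54.3, 174.2]
eef_rot: [0.0, 0.625, 0.78, 0.0]
contact_force: [0.5, -0.0, -3.1]
finger_gap: 10.3
grasp_force: 48.7
```

Request:
jog_arm --moves '[[[0, 0, 0.5], 0, 4], [[0, 0, 1], 0, 4], [[0, 0, 1.5], 0, 4], [[0, 0, 1.5], 0, 4]]'

```text
time_s: 20.33
tcp_pos: [629.0, 54.3, 172.7]
eef_rot: [-0.0, 0.625, 0.78, -0.0]
contact_force: [0.1, -0.6, -2.4]
finger_gap: 10.4
grasp_force: 48.8
```

Request:
jog_arm --moves '[[[0, 0, 0.5], 0, 4], [[0, 0, 1], 0, 4], [[0, 0, 1.5], 0, 4], [[0, 0, 1.5], 0, 4]]'

```text
time_s: 20.67
tcp_pos: [629.0, 54.3, 171.2]
eef_rot: [-0.0, 0.625, 0.78, -0.0]
contact_force: [-0.4, -0.5, -2.9]
finger_gap: 10.1
grasp_force: 48.8
```

Request:
jog_arm --moves '[[[0, 0, 0.5], 0, 4], [[0, 0, 1], 0, 4], [[0, 0, 1.5], 0, 4], [[0, 0, 1.5], 0, 4]]'

```text
time_s: 21.0
tcp_pos: [629.7, 54.4, 170.5]
eef_rot: [0.0, 0.625, 0.78, 0.0]
contact_force: [-1.1, -0.7, 3.4]
finger_gap: 10.3
grasp_force: 49.3
```

```bash
python3 -c "
from h import *
S=cam('side')
b=manip.read_camera('side');cv2.imwrite('pics/side9.png',b[:,:,::-1])
f=[]
for i in range(6): manip.read_camera('side');f.append(manip.sense()['contact_force'])
print(np.mean(f,0),np.std(f,0))
# column profile through pail & pan, expected pail base front in image
for z in(60,65): print(z,proj(S,(629,54,z)),proj(S,(629,54,z+50)),proj(S,(629-31.5*.75,54-31.5*.66,z)))
print(b[150:205,215].mean(1).round().astype(int).tolist())
"
```

```text
[-0.7467732  -0.18776732  3.87985978] [0.50124804 0.27000364 0.82987989]
60 [217.18896778 178.82218962] [215.76575019 163.07272508] [217.77924432 188.11856723]
65 [217.05090699 177.29439542] [215.61804138 161.438165  ] [217.64028122 186.59017724]
[84, 99, 114, 53, 24, 32, 74, 99, 95, 98, 111, 132, 124, 96, 107, 132, 134, 133, 133, 131, 128, 155, 215, 230, 191, 100, 127, 133, 134, 133, 132, 133, 131, 133, 132, 130, 131, 130, 134, 172, 228, 227, 225, 225, 211, 153, 159, 221, 255, 253, 252, 252, 252, 252, 251]
```

Contact is confirmed: the force reversed, and the pail's base sits at row 188.5, matching z=60. I'll relax by 1 mm, release and retreat.

Request:
jog_arm --moves '[[[0, 0, -0.5], 0, 4], [[0, 0, -1], 0, 4], [[0, 0, -1], 0, 10], [[0, 0, -1], 0, 12], [[0, 0, -1], 0, 14], [[0, 0, -1], 0, 18], [[0, 0, -1], 0, 24], [[0, 0, -1], 0, 30], [[0, 0, -1], 0, 30], [[0, 0, -1], 0, 30]]' --grip_n 20

```text
time_s: 22.18
tcp_pos: [629.1, 54.3, 170.8]
eef_rot: [-0.0, 0.625, 0.78, -0.0]
contact_force: [0.2, -0.2, 0.5]
finger_gap: 30.2
grasp_force: 0.0
```

Request:
jog_arm --moves '[[[0, 0, -3], 0, 32], [[0, 0, -8], 0, 32], [[0, 0, -16], 0, 32], [[0, 0, -30], 0, 32], [[0, 0, -50], 0, 32], [[0, 0, -75], 0, 32], [[0, 0, -100], 0, 32], [[0, 0, -120], 0, 32], [[0, 0, -130], 0, 32], [[0, 0, -130], 0, 32], [[0, 0, -130], 0, 32]]'

```text
time_s: 23.1
tcp_pos: [629.1, 54.4, 301.1]
eef_rot: [0.0, 0.625, 0.78, 0.0]
contact_force: [-0.5, -0.1, 0.5]
finger_gap: 32.1
grasp_force: 0.0
```

```bash
python3 - <<'E'
from h import *
b=manip.read_camera('side');cv2.imwrite('pics/side10.png',b[:,:,::-1]);W=cam('wrist');w=manip.read_camera('wrist')[:,:,::-1];cv2.imwrite('pics/w10.png',w)
S=cam('side')
print(b[150:205,215].mean(1).round().astype(int).tolist())
# pail width and pan width on rows
for r in (180,183): print(r,b[r,188:246].mean(1).round().astype(int).tolist())
# wrist: black grip expected
u=proj(W,(629,54,173));x,y=u.astype(int);print(u)
m=(w.max(2)[max(0,y-50):y+50,x-50:x+51]<45).astype(np.uint8);n,l,st,c=cv2.connectedComponentsWithStats(m)
for s_,q in zip(st[1:],c[1:]):
  if s_[4]>60: print(s_,q+[x-50,max(0,y-50)])
print('pan/base proj',proj(W,(630,54,60)))
a=cv2.cvtColor(b,cv2.COLOR_RGB2GRAY)
# hood: compare with frame after opening
o=cv2.imread('pics/side3.png',0);d=cv2.absdiff(a,o)[110:200,290:390];print('hood diff frac',(d>25).mean())
E
```

```text
[24, 28, 26, 23, 21, 35, 73, 99, 95, 91, 94, 94, 95, 95, 106, 131, 133, 123, 108, 129, 129, 154, 214, 230, 190, 99, 125, 134, 134, 133, 131, 132, 132, 133, 131, 132, 132, 128, 133, 172, 228, 226, 225, 225, 209, 153, 159, 221, 255, 253, 252, 252, 252, 252, 252]
180 [252, 251, 252, 253, 234, 210, 222, 225, 226, 226, 150, 135, 142, 142, 101, 85, 91, 100, 105, 109, 115, 118, 120, 124, 127, 127, 129, 131, 132, 133, 134, 134, 135, 135, 131, 126, 125, 119, 111, 103, 176, 209, 208, 206, 204, 205, 205, 205, 203, 204, 218, 220, 253, 252, 252, 252, 251, 252]
183 [251, 252, 253, 255, 211, 189, 213, 224, 224, 224, 225, 226, 225, 181, 172, 98, 85, 95, 105, 109, 115, 119, 121, 122, 125, 129, 130, 133, 132, 133, 132, 131, 131, 130, 130, 127, 125, 117, 124, 184, 205, 204, 203, 204, 203, 202, 205, 204, 204, 196, 191, 254, 252, 251, 251, 252, 251, 251]
[255.79931662 190.0846163 ]
[ 44  19  16  58 840] [256.45357143 187.375     ]
[   0   60  101   40 1507] [248.4578633  229.20305242]
pan/base proj [257.05107166 161.32749909]
hood diff frac 0.12666666666666668
```

```bash
python3 -c "
from rig import manip
print(manip.hand_in())"
```

```text
the job is handed in; nothing more can be done
None
```

The job is handed in: the hood was eased open to its stop and last seen standing open. The pail was lifted out by its raised bail, set upright within about 2 mm of the pan's centre and released, at about 23 s of the 67 s allowed.

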